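Back off a ratchet take-up reel and lock it again on its mark

TASK

The empty take-up reel has been wound past its loading position. Lift the holding pawl by its red bar and lay it right back, turn the reel back (anticlockwise seen from above) by its orange handle until its white pointer is nearly at the green mark, then put the pawl back down into the teeth and draw the reel back snug against it, so that it is locked with the pointer at the green mark. Leave the pots, carton and timer beside it where they are.

Things in the scene. Friction and masses are not known exactly. Their poses are not given: they have to be found in the camera images.
- reel_stand: grey fixed stand of the reel, standing on a white riser board (its top 60 mm above the work surface) close to the right of the printer; origin on the reel's upright axis at the stand's underside, z up. Round foot 136 mm across. In its own axes the pawl is at -x (turned away from the robot), the green mark at +x (turned towards the robot).
- reel (a joint): turning of the reel about the stand's z axis, rad: 0 = white pointer at the green mark, growing as the reel is wound forward (clockwise from above); it turns from -1.2 to 3.2, needs about 0.12 N m and stays where it is left. Upper flange 164 mm across, its top 48 mm above the stand's origin, with 12 ratchet teeth (one every 0.524 rad) 10 mm high at radius 60 to 81 mm. The pawl, when down, lets it turn forward and stops it turning back at 0 and every 0.524 rad from there.
- handle_grip (a point): point on the reel's axis inside the orange cross handle, 82 mm above the stand's origin. The handle is a bar 92 mm long (this point's x axis), 18 mm thick (its y axis), 28 mm high, from 66 to 94 mm above the stand's origin; it turns with the reel and its x axis points from the reel's axis to the white pointer.
- pawl (a joint): angle of the steel pawl about its level hinge, rad: 0 = fully down in a tooth gap, growing as its nose is lifted, up to 2.5 = laid right back on its stop. It swings freely by its weight: from below about 1.5 it falls down to the teeth, from above about 1.7 it falls back and stays there. On a ramp or tooth it rests at up to 0.2. It drops fully home when the reel stands 0 to 0.15 rad forward of a stopping place; on a ramp it slides home as the reel is drawn back.
- pawl_bar (a point): middle of the free length of the red grip bar on the pawl, 12 mm across. The bar lies along the stand's x axis, 85 to 133 mm from the reel's axis towards the stand's -x, this point at 109 mm; it swings with the pawl, 55 mm from the hinge line. With the pawl down it is 70 mm above the stand's origin. The point's x axis is the bar's axis.
- pawl_hinge (a point): point on the pawl's hinge line (which runs along the stand's x axis), 73 mm from the reel's axis towards the stand's -x, 61 mm towards the stand's -y, 70 mm above its origin; lifting swings the bar from the +y side of it, up over the hinge, to the -y side.
- pointer (a point): outer end of the white pointer line on the reel's upper flange, 82 mm from the axis
- green_mark (a point): green tip of the small post beside the reel, 94 mm from the axis at the stand's +x
- pot_yellow: loose specimen pot with yellow cap, 49 mm across, 65 mm high, at the right of the riser; origin at the centre of its underside
- pot_white: loose specimen pot with white cap, 49 mm across, 65 mm high, beside it; origin at the centre of its underside
- carton: loose white carton 76 x 128 x 56 mm at the right of the riser, towards the back; origin at the centre of its underside
- timer_1: loose white timer 32 x 66 x 67 mm at the right front of the riser; origin at the centre of its underside

How it is judged (in metres and radians):
On the way, in this order (a step that is already met when the one before it is completed fails the run):
1. the pawl is laid back on its stop before the reel is turned back (value of joint pawl above 2.2 rad and value of joint reel above 1 rad), for 0.2 s.
2. the reel is turned back nearly to the mark while the pawl is laid back (value of joint pawl above 2 rad and value of joint reel between -0.1 and 0.5 rad), for 0.2 s.
At the end, for the whole second after the job is handed in: the pawl is fully down in a tooth gap (joint under 0.06 rad) and the reel bears back against it with its pointer at the green mark (within 0.06 rad) (value of joint each of pawl, reel below 0.06 rad and value of joint reel above -0.06 rad); the robot touches nothing.
It fails at once if a pot, the carton or the timer is moved by over 20 mm (distance of any of pot_yellow, pot_white, carton, timer_1 from where it was at the start of the episode above 0.02 m).
It also fails if it takes over 72 s, if anything falls off the work surface, if the arm or the gripper's body presses on something with over 40 N, if the wrist force passes 120 N, or if a joint passes its speed limit or range.

ROBOT

A 6-joint arm with a two-finger parallel gripper is mounted at the origin on a cart in front of the work surface, level with it; the furniture and walls round the work are solid. World frame = base frame: x ahead of the robot, y to its left, z up, the work surface at z = 0. Lengths are in mm, angles in rad, forces in N, time in s.
With the tool pointing down it reaches from about 275 to 775 mm from the base axis. Payload 14.6 kg.
Tool frame: the origin (TCP) lies at the very end of the fingers, on their centre line; the grasp point (between the pads) lies 19 mm behind it (grip_point_offset is the distance from the TCP to the grasp point, in mm); z points along the fingers, y is the line along which they close (so a half turn about z gives the same grasp; the last joint's range is limited). The gripper opens to 85 mm and grips with 20 to 120 N. Pads are 22 mm wide; open, the fingers measure 114 mm over their backs; the gripper's body (76 mm by 85 mm) begins 54 mm behind the grasp point. The pads swing forward as they close: fully open they stand 13 mm farther back than shut.
Start: joints at [-0.155, 0.263, -0.048, 1.259, 0, 1.415], TCP at [525.003, -0.006, 231.278] pointing down, gripper open.
Joint ranges: [-2.65, 2.65], [-0.89, 1.7], [-1.18, 1.37], [-2.13, 2.11], [-1.35, 1.29], [-3.14, 3.14]. Speed limits (rad/s): [1.89, 1.89, 2.57, 2.79, 3.14, 3.14].

INTERFACE

Orientations are given as a unit quaternion [w, x, y, z].
In Python, from cell import state, get_image, camera_info, sign_off, outline_of, place_of, grip_point_offset gives the robot as it stands.
- The arm moves only by the tool send_rows, never from a script. Its argument "increments" is a list of rows, each a list of 5 numbers: the shift along the tool's x, y, z in units of 40 mm (1.0 is 40 mm), then the turn about the tool's z in units of 5 degrees (1.0 is 5 degrees), then the gripper command: -1 is fully open, 1 is shut, values between are in proportion. In form: [[tx, ty, tz, roll, gripper], ...]. A call has 1 to 12 rows; each row shifts and turns the commanded pose from where the row before left it, along the tool's axes as they then stand; what a row does not reach is not made up. A row lasts 1/12 s, in which the tool goes at most 41.7 mm and 7.16 degrees, less where a joint would pass 70% of its speed; a pose out of reach is approached as far as the arm can. A call is refused whole if a number of a shift passes 1 or a number of a turn 1, either way. A call with a gripper value outside its range is refused whole. The fingers move at their own pace and stop on an object; "newtons" is the grip in N (left out, the last holds). Time passes only in rows, so rows that do not move let the fingers close. It gives the time, the measured TCP pose, the force, the opening and the grip force at its end, in the units of the state.
- state(): the state, without advancing time (a new reading comes with each control period).
- get_image(name): name is "scene" or "side" or "wrist"; returns (picture, depth): 400x640x3 uint8, blue, green, red; 400x640 float32, mm along the optical axis (not along the pixel's ray), 0 where there is no reading.
- camera_info(name): a dict with "fx", "fy", "cx", "cy" (pixels), "R" (3x3) and "t" (3): a world point X has camera coordinates R X + t; the wrist camera has in their place "mount" (4x4, takes a point from camera to tool coordinates, whose origin is the TCP and whose axes are the flange's). Camera axes: x right, y down, z forward; pixel columns grow to the right and rows downward; lengths in mm; the calibration is good to about 2 mm. The wrist camera is an equidistant fisheye: a pixel r from the principal point sees the ray r / f radians off the axis. A picture is of the moment at which its call begins: read the wrist's pose just before it. camera_info takes no time and is no camera call.
- sign_off(): hands the job in; it is judged then, once.
Trained networks look in the newest picture that a camera, given by its name, has taken for a name from the list of things; names that differ only in an ending like _2 or _b are one class to them, and where a whole thing is asked for, a point or a joint stands for the part that bears it (a point fixed in the world has none). Each returns a list of dicts, best first, with "conf" (0 to 1); they miss things now and then, are a little off and sometimes report something else, mostly with a low value. They report only what shows in the picture. A call takes as long as a camera call.
- outline_of(camera, target): "pixels" (400x640 bool, what is visible of it).
- place_of(camera, target): "centre" ([x, y, z] in mm, in world coordinates, good to about 4 mm: a listed point, or the origin of a listed thing).
The state is a dict: "time": time; "joints": joint angles; "qvel": joint speeds; "joint_efforts": joint torques, N m; "ee_pos": TCP position; "tcp_rot": TCP orientation; "ft_force": force on the tool from outside, world axes, zero at the start; "wrist_torque": the same for the moment, N m; "opening": finger opening in mm; "grasp_force": force on a finger pad.
Only numpy, scipy, OpenCV 4.12 (cv2) and the standard library are available. Lean on these libraries where they do the work, as an engineer would, in place of code of your own. Each camera call takes 0.05 s, during which the arm holds its last target. There are 200 camera calls.

## Working session

There is one attempt and no reset: what is moved stays moved. The work goes in short steps, Python scripts to look and compute and a tool call to move; the robot and the scene stay as the last step left them, time stands still between calls to the robot, and variables do not carry over. Pictures are saved under pics/ and viewed, at most 10 in all, crops included, and the job is handed in when it is done.

Besides the shell and the picture viewer there is one more tool, called after "Emit:" as name([rows], argument=value, ...), one row to a line, values as JSON. send_rows: Moves the arm, as the interface text tells. Its arguments: {"type":"object","properties":{"increments":{"type":"array","items":{"type":"array","items":{"type":"number"}}},"newtons":{"type":"number"}},"required":["increments"]}

```bash
mkdir -p pics
python3 - <<'E'
from cell import *
import cv2,numpy as np
s=state();print(s['time'],s['ee_pos'],s['tcp_rot'],s['opening'])
for c in ["scene","side"]:
    p,d=get_image(c);cv2.imwrite(f"pics/{c}0.png",p)
    for n in ["reel_stand","handle_grip","pawl_bar","pawl_hinge","pointer","green_mark","pot_yellow","pot_white","carton","timer_1"]:
        r=place_of(c,n)
        print(c,n,[(np.round(x['centre']).tolist(),round(x['conf'],2)) for x in r[:2]])
print(state()['time'])
E
```

```text
0.0 [5.24740101e+02 4.31125035e-02 2.30831437e+02] [-4.08465774e-04  7.07104530e-01  7.07108852e-01 -2.99007135e-04] 85.13493333778261
scene reel_stand [([465.0, -111.0, 56.0], 0.96), ([573.0, -143.0, 136.0], 0.72)]
scene handle_grip [([464.0, -109.0, 139.0], 0.7)]
scene pawl_bar [([569.0, -142.0, 134.0], 0.53)]
scene pawl_hinge []
scene pointer [([513.0, -46.0, 107.0], 0.85)]
scene green_mark [([379.0, -75.0, 117.0], 0.9)]
scene pot_yellow [([443.0, -307.0, 61.0], 0.79), ([628.0, -314.0, 62.0], 0.57)]
scene pot_white [([521.0, -324.0, 60.0], 0.67)]
scene carton [([626.0, -313.0, 60.0], 0.88), ([383.0, -304.0, 61.0], 0.44)]
scene timer_1 [([386.0, -305.0, 62.0], 0.78)]
side reel_stand [([516.0, -48.0, 106.0], 0.59), ([464.0, -110.0, 61.0], 0.57)]
side handle_grip [([464.0, -110.0, 141.0], 0.73)]
side pawl_bar [([565.0, -148.0, 133.0], 0.75), ([449.0, -304.0, 60.0], 0.65)]
side pawl_hinge [([556.0, -78.0, 130.0], 0.86)]
side pointer [([516.0, -47.0, 107.0], 0.57)]
side green_mark [([379.0, -76.0, 113.0], 0.93)]
side pot_yellow [([445.0, -303.0, 59.0], 0.94)]
side pot_white [([519.0, -325.0, 60.0], 0.79), ([466.0, -110.0, 141.0], 0.47)]
side carton [([625.0, -317.0, 55.0], 0.8)]
side timer_1 [([386.0, -303.0, 64.0], 0.68)]
1.1
```

View pics/scene0.png

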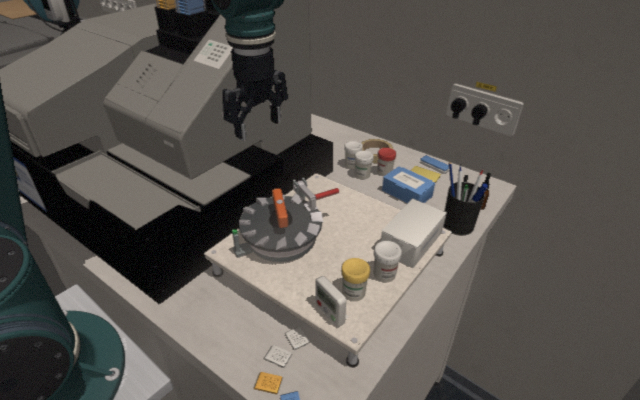

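View pics/side0.png

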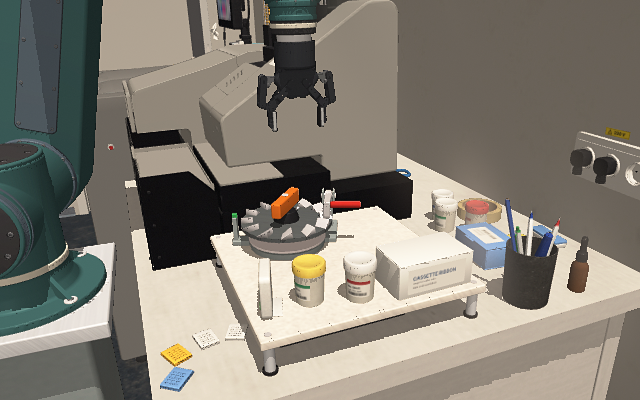

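```bash
cat > h.py <<'E'
from cell import *
import cv2,numpy as np
def cloud(c):
    p,d=get_image(c);k=camera_info(c);v,u=np.nonzero(d>0);z=d[v,u]
    P=np.c_[(u-k['cx'])/k['fx']*z,(v-k['cy'])/k['fy']*z,z]
    return (P-k['t'])@np.array(k['R']),p[v,u].astype(int)
def red(c):
    X,col=cloud(c);b,g,r=col.T
    m=(r>90)&(g<0.35*r)&(b<0.45*r)&(abs(X[:,0]-575)<90)&(abs(X[:,1]+110)<130)&(X[:,2]>90)&(X[:,2]<260)
    return X[m]
def orange(c):
    X,col=cloud(c);b,g,r=col.T
    m=(r>120)&(g>0.25*r)&(g<0.6*r)&(b<0.35*r)&(np.hypot(X[:,0]-465,X[:,1]+110)<70)&(X[:,2]>115)&(X[:,2]<165)
    return X[m]
def axis(P):
    m=P.mean(0);w=np.linalg.svd(P-m)[2][0];return m,w,np.degrees(np.arctan2(w[1],w[0]))
E
python3 - <<'E'
from h import *
for c in ["scene","side"]:
    P=red(c);m,w,a=axis(P);t=(P-m)@w;print(c,'red',len(P),m.round(1),a.round(1),(m+w*t.min()).round(),(m+w*t.max()).round(),P[:,2].max())
    P=orange(c);T=P[P[:,2]>151];r=cv2.minAreaRect(T[:,:2].astype(np.float32));print('orange',len(T),r,axis(T)[2],P[:,2].max())
    X,_=cloud(c)
    for x0 in range(440,720,40):
        o=[]
        for y0 in range(-80,120,20):
            q=X[(X[:,0]>=x0)&(X[:,0]<x0+40)&(X[:,1]>=y0)&(X[:,1]<y0+20)&(X[:,2]<(200 if x0<580 else 600))]
            o.append(int(q[:,2].max()) if len(q) else -1)
        print(x0,o)
print(state()['joints'])
E
```

```text
h.py:16: RuntimeWarning: Mean of empty slice.
  m=P.mean(0);w=np.linalg.svd(P-m)[2][0];return m,w,np.degrees(np.arctan2(w[1],w[0]))
  ret = um.true_divide(
Traceback (most recent call last):
ValueError: zero-size array to reduction operation minimum which has no identity
```

```bash
sed -i 's/(r>90)&(g<0.35\*r)&(b<0.45\*r)/(r>60)\&(g<0.5*r)\&(b<0.55*r)\&(np.hypot(X[:,0]-465,X[:,1]+110)>75)/' h.py
python3 - <<'E'
from h import *
for c in ["scene","side"]:
    P=red(c);print(c,len(P))
    if len(P)>4:
        m,w,a=axis(P);t=(P-m)@w;print('red',m.round(1),a.round(1),(m+w*t.min()).round(),(m+w*t.max()).round(),P[:,2].max())
    P=orange(c);T=P[P[:,2]>148];print(len(P),len(T))
    if len(T)>4: r=cv2.minAreaRect(T[:,:2].astype(np.float32));print('orange',r,axis(T)[2],P[:,2].max())
    X,_=cloud(c)
    for x0 in range(440,720,40):
        o=[]
        for y0 in range(-80,120,20):
            q=X[(X[:,0]>=x0)&(X[:,0]<x0+40)&(X[:,1]>=y0)&(X[:,1]<y0+20)&(X[:,2]<(200 if x0<580 else 600))]
            o.append(int(q[:,2].max()) if len(q) else -1)
        print(x0,o)
print(state()['joints'])
E
```

```text
scene 85
red [ 562.4 -147.   136.6] 157.5 [ 586. -157.  136.] [ 540. -138.  137.] 139.392967600205
195 195
orange ((463.0345764160156, -111.14476013183594), (89.38916015625, 15.982839584350586), 52.17159652709961) -127.75216416080907 155.869440586402
440 [150, 118, 118, 154, 155, 155, 155, 199, 154, -1]
480 [155, 114, 114, 154, 154, 154, 154, 199, 153, -1]
520 [140, 111, -1, 145, 150, 150, 150, 198, 149, -1]
560 [139, 58, 61, 61, 150, 150, 150, 199, 159, 143]
600 [60, 62, 61, 59, 97, 97, 97, 250, 245, -1]
640 [62, 61, 61, 61, 97, 97, 97, 432, 433, -1]
680 [60, 60, 61, 60, 97, 98, 97, 441, 443, -1]
side 208
red [ 563.6 -147.4  136.5] -22.1 [ 539. -137.  137.] [ 588. -157.  136.] 142.27553770385433
500 228
orange ((463.84869384765625, -112.82843017578125), (89.52017211914062, 16.707630157470703), 52.152400970458984) -129.12912328699986 156.2304267760856
440 [109, 119, 114, 156, 156, 156, 156, 199, 156, -1]
480 [155, 119, -1, 155, 155, 156, 155, 199, 155, 153]
520 [143, 115, -1, 148, 151, 152, 151, 199, 173, 152]
560 [141, 63, 62, 107, 151, 151, 151, 199, 195, 153]
600 [62, 63, 63, 62, 99, 99, 98, 425, 427, 428]
640 [62, 62, 64, 62, 99, 98, 98, 448, 454, 454]
680 [62, 62, 62, 62, 98, 99, 98, 464, 470, 470]
[-1.55308277e-01  2.63091589e-01 -4.83022047e-02  1.25941190e+00
  5.29963141e-06  1.41550482e+00]
```

Emit:
send_rows([
  [-0.74,0.195,0,0,-1],
  [-0.74,0.195,0,0,-1],
  [-0.74,0.195,0,0,-1],
  [-0.74,0.195,0,0,-1],
  [-0.74,0.195,0,0,-1],
  [0,0,0,-1,-1],
  [0,0,0,-1,-1],
  [0,0,0,-1,-1],
  [0,0,0,-1,-1],
  [0,0,0,-1,-1],
  [0,0,0,-1,-1],
  [0,0,0,-1,-1],
], newtons=20)

```text
time: 2.45
ee_pos: [564.0, -148.0, 231.2]
tcp_rot: [-0.0, 0.46, 0.888, -0.0]
ft_force: [0.7, 0.1, 0.1]
opening: 85.2
grasp_force: 0.0
```

Emit:
send_rows([
  [0,0,0,-1,-0.4],
  [0,0,0,-1,-0.4],
  [0,0,0,-1,-0.4],
  [0,0,0,-1,-0.4],
  [0,0,0,-1,-0.4],
  [0,0,0,-1,-0.4],
  [0,0,0,-0.8,-0.4],
  [0,0,0,0,-0.4],
  [0,0,0,0,-0.4],
])

```text
time: 3.2
ee_pos: [564.0, -148.0, 231.3]
tcp_rot: [-0.0, 0.183, 0.983, 0.0]
ft_force: [-0.0, -0.2, -0.4]
opening: 60.1
grasp_force: 0.0
```

```bash
cat >> h.py <<'E'
from scipy.spatial.transform import Rotation as Ro
def pose():
    s=state();q=s['tcp_rot'];R=Ro.from_quat([q[1],q[2],q[3],q[0]]).as_matrix();return np.array(s['ee_pos']),R,s
def show():
    p,R,s=pose();print('t',round(s['time'],2),'tcp',p.round(1),'yaw_y',round(np.degrees(np.arctan2(R[1,1],R[0,1])),1),'z',R[:,2].round(3),'open',round(s['opening'],1),'F',np.round(s['ft_force'],1),'g',round(s['grasp_force'],1))
def togo(target):
    p,R,s=pose();print('units',((np.array(target)-p)@R/40).round(2))
def wcloud():
    p,R,s=pose();im,d=get_image("wrist");k=camera_info("wrist");v,u=np.nonzero(d>0);z=d[v,u]
    x=(u-k['cx'])/k['fx'];y=(v-k['cy'])/k['fy'];th=np.hypot(x,y);ok=th<1.4
    x,y,th,z,u,v=[a[ok] for a in(x,y,th,z,u,v)];f=np.tan(th)/np.maximum(th,1e-9)*z
    P=np.c_[x*f,y*f,z,np.ones(len(z))]@np.array(k['mount']).T
    return P[:,:3]@R.T+p,im[v,u].astype(int),im
E
python3 - <<'E'
from h import *
show()
X,col,im=wcloud();cv2.imwrite('pics/w1.png',im)
b,g,r=col.T
m=(r>70)&(g<0.45*r)&(b<0.45*r)&(abs(X[:,0]-564)<50)&(abs(X[:,1]+148)<40)&(X[:,2]>110)&(X[:,2]<170)
P=X[m];print(len(P))
if len(P)>4:
    c,w,a=axis(P);t=(P-c)@w;print(c.round(1),a,(c+w*t.min()).round(1),(c+w*t.max()).round(1),P[:,2].max())
for n in ["pawl_bar","pawl_hinge","handle_grip"]: print(n,[(x['centre'],x['conf']) for x in place_of("wrist",n)[:2]])
E
```

```text
t 3.2 tcp [ 564.  -148.   231.3] yaw_y 68.9 z [-0.  0. -1.] open 60.1 F [-0.  -0.2 -0.4] g 0.0
769
[ 564.4 -143.6  138.2] -22.411751367769124 [ 540.6 -133.8  138.3] [ 589.2 -153.8  138.1] 140.93766464616164
pawl_bar [([567.3, -140.3, 139.8], 0.88)]
pawl_hinge [([553.4, -83.3, 132.8], 0.93), ([632.9, -315.6, 59.5], 0.2)]
handle_grip [([466.4, -109.0, 143.6], 0.83)]
```

View pics/w1.png

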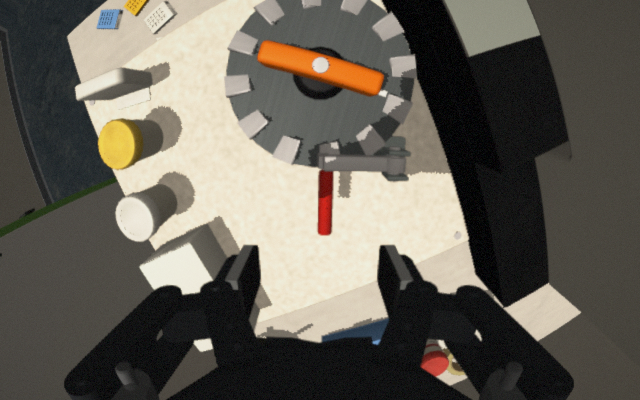

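Emit:
send_rows([
  [0,0.06,0.5,0,0],
  [0,0,0.5,0,0],
  [0,0,0.5,0,0],
  [0,0,0.5,0,0],
  [0,0,0.5,0,0],
  [0,0,0.35,0,0],
  [0,0,0,0,0],
  [0,0,0,0,1],
  [0,0,0,0,1],
  [0,0,0,0,1],
  [0,0,0,0,1],
  [0,0,0,0,1],
])

```text
time: 4.4
ee_pos: [566.1, -143.7, 118.4]
tcp_rot: [0.001, 0.182, 0.983, 0.002]
ft_force: [6.4, 17.6, -1.4]
opening: 11.1
grasp_force: 19.8
```

Emit:
send_rows([
  [0,0,0,0,1],
  [0,0,0,0,1],
])

```text
time: 4.57
ee_pos: [566.1, -143.7, 118.4]
tcp_rot: [0.001, 0.182, 0.983, 0.002]
ft_force: [6.4, 16.8, -1.8]
opening: 11.0
grasp_force: 19.7
```

Emit:
send_rows([
  [0,0.06,0,0,1],
  [0,0.02,-0.13,0,1],
  [0,0.035,-0.14,0,1],
  [0,0.05,-0.13,0,1],
  [0,0.06,-0.12,0,1],
  [0,0.07,-0.12,0,1],
  [0,0.085,-0.11,0,1],
  [0,0.095,-0.1,0,1],
  [0,0.1,-0.09,0,1],
  [0,0,0,0,1],
])

```text
time: 5.4
ee_pos: [573.8, -127.5, 158.5]
tcp_rot: [0.002, 0.183, 0.983, -0.004]
ft_force: [-9.0, -22.9, 20.8]
opening: 11.0
grasp_force: 20.6
```

Emit:
send_rows([
  [0,0.05,-0.12,0,1],
  [0,0.07,-0.11,0,1],
  [0,0.12,-0.07,0,1],
  [0,0.125,-0.055,0,1],
  [0,0.13,-0.045,0,1],
  [0,0.135,-0.03,0,1],
  [0,0.135,-0.015,0,1],
  [0,0.135,-0.005,0,1],
  [0,0,0,0,1],
])

```text
time: 6.15
ee_pos: [586.9, -90.2, 173.6]
tcp_rot: [0.001, 0.182, 0.983, -0.0]
ft_force: [4.1, -3.1, 2.9]
opening: 11.2
grasp_force: 21.0
```

Emit:
send_rows([
  [0,0.135,0.01,0,1],
  [0,0.135,0.025,0,1],
  [0,0.13,0.04,0,1],
  [0,0.13,0.05,0,1],
  [0,0.12,0.065,0,1],
  [0,0.12,0.075,0,1],
  [0,0.11,0.08,0,1],
  [0,0,0,0,1],
])

```text
time: 6.82
ee_pos: [599.0, -57.0, 158.5]
tcp_rot: [-0.0, 0.182, 0.983, 0.0]
ft_force: [3.2, -2.8, -0.5]
opening: 10.9
grasp_force: 21.0
```

Emit:
send_rows([
  [0,0,0,0,-0.2],
  [0,0,0,0,-0.2],
  [0,0,0,0,-0.2],
  [0,0,-0.4,0,-0.2],
  [0,0,-0.5,0,-0.2],
  [0,0,-0.5,0,-0.2],
  [0,0,-0.5,0,-0.2],
  [0,0,0,0,-0.2],
])

```text
time: 7.48
ee_pos: [599.5, -57.9, 238.6]
tcp_rot: [0.002, 0.182, 0.983, 0.0]
ft_force: [0.2, -0.7, 1.0]
opening: 51.4
grasp_force: 0.0
```

Run:
```python
from h import *
show()
X,col,im=wcloud();cv2.imwrite('pics/w2.png',im)
b,g,r=col.T
m=(r>70)&(g<0.45*r)&(b<0.45*r)&(abs(X[:,0]-600)<60)&(abs(X[:,1]+60)<60)&(X[:,2]>110)&(X[:,2]<200)
P=X[m];print(len(P))
if len(P)>4:
    c,w,a=axis(P);t=(P-c)@w;print(c.round(1),a,(c+w*t.min()).round(1),(c+w*t.max()).round(1),P[:,2].max())
for c in ["scene","side"]:
    get_image(c);print([(x['centre'],x['conf']) for x in place_of(c,"pawl_bar")[:2]])
togo([464,-111,238])
```

```text
t 7.48 tcp [599.5 -57.9 238.6] yaw_y 69.0 z [ 0.004 -0.001 -1.   ] open 51.4 F [ 0.2 -0.7  1. ] g 0.0
906
[601.9 -51.9 167.4] -22.909655909148967 [578.3 -41.9 167.5] [626.5 -62.3 167.3] 170.52520546908707
[([625.0, -314.3, 61.2], 0.73), ([609.4, -52.6, 162.5], 0.72)]
[([603.8, -54.2, 161.1], 0.92)]
units [ 2.65 -2.45 -0.09]
```

View pics/w2.png

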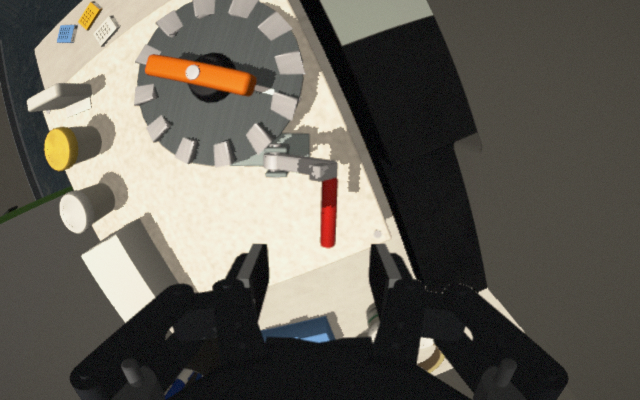

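Emit:
send_rows([
  [0.53,-0.49,0,0,-0.2],
  [0.53,-0.49,0,0,-0.2],
  [0.53,-0.49,0,0,-0.2],
  [0.53,-0.49,0,0,-0.2],
  [0.53,-0.49,0,0,-0.2],
  [0,0,0,1,-0.2],
  [0,0,0,1,-0.2],
  [0,0,0,1,-0.2],
  [0,0,0,1,-0.2],
  [0,0,0,1,-0.2],
  [0,0,0,1,-0.2],
  [0,0,0,1,-0.2],
])

```text
time: 8.73
ee_pos: [464.1, -111.1, 234.4]
tcp_rot: [-0.001, 0.471, 0.882, -0.0]
ft_force: [-0.3, 1.1, -0.6]
opening: 51.1
grasp_force: 0.0
```

Emit:
send_rows([
  [0,0,0,1,-0.2],
  [0,0,0,1,-0.2],
  [0,0,0,1,-0.2],
  [0,0,0,1,-0.2],
  [0,0,0,1,-0.2],
  [0,0,0,1,-0.2],
  [0,0,0,1,-0.2],
  [0,0,0,1,-0.2],
  [0,0,0,1,-0.2],
  [0,0,0,1,-0.2],
  [0,0,0,1,-0.2],
  [0,0,0,1,-0.2],
])

```text
time: 9.73
ee_pos: [464.1, -111.1, 234.3]
tcp_rot: [-0.001, 0.849, 0.528, -0.0]
ft_force: [0.5, 0.4, 0.9]
opening: 51.1
grasp_force: 0.0
```

Emit:
send_rows([
  [0,0,0,1,-0.2],
  [0,0,0,1,-0.2],
  [0,0,0,0.4,-0.2],
  [0,0,0,0,-0.2],
  [0,0,0,0,-0.2],
])

```text
time: 10.15
ee_pos: [464.2, -111.2, 234.6]
tcp_rot: [-0.0, 0.898, 0.439, -0.0]
ft_force: [-0.4, 0.2, 0.7]
opening: 51.4
grasp_force: 0.0
```

Run:
```python
from h import *
show()
X,col,im=wcloud()
b,g,r=col.T
m=(r>120)&(g>0.25*r)&(g<0.6*r)&(b<0.35*r)&(np.hypot(X[:,0]-465,X[:,1]+110)<70)&(X[:,2]>145)&(X[:,2]<170)
P=X[m];print(len(P),P[:,2].max(),cv2.minAreaRect(P[:,:2].astype(np.float32)),axis(P)[2])
m=((b+g+r)/3<60)&(np.hypot(X[:,0]-465,X[:,1]+110)<90)
g=place_of("wrist","green_mark");h=place_of("wrist","handle_grip");q=place_of("wrist","pointer")
for x in(g,h,q):print([(np.round(y['centre'],1),round(y['conf'],2)) for y in x[:2]])
togo([464,-111,128]);print(pose()[2]['joints'])
```

```text
t 10.15 tcp [ 464.2 -111.2  234.6] yaw_y -37.9 z [-0.001  0.    -1.   ] open 51.4 F [-0.4  0.2  0.7] g 0.0
1930 155.76954760427316 ((465.0966491699219, -109.52519226074219), (88.68438720703125, 16.985864639282227), 52.50014877319336) -127.09986381777284
[(array([377.2, -72.1, 116.6]), 0.77)]
[(array([ 463.5, -109.1,  145.1]), 0.91)]
[(array([517.8, -45.6, 109.6]), 0.64)]
units [-0.   -0.01  2.67]
[-4.06026378e-01  1.80882873e-01 -1.49253671e-01  1.24096021e+00
  1.94976410e-05  1.82711022e+00]
```

Emit:
send_rows([
  [0.03,0,0.6,0,-0.2],
  [0,0,0.6,0,-0.2],
  [0,0,0.6,0,-0.2],
  [0,0,0.5,0,-0.2],
  [0,0,0.35,0,-0.2],
  [0,0,0,0,-0.2],
  [0,0,0,0,1],
  [0,0,0,0,1],
  [0,0,0,0,1],
  [0,0,0,0,1],
  [0,0,0,0,1],
  [0,0,0,0,1],
], newtons=40)

```text
time: 11.35
ee_pos: [464.8, -109.8, 130.3]
tcp_rot: [-0.0, 0.899, 0.439, 0.0]
ft_force: [-7.7, 6.4, 12.9]
opening: 17.0
grasp_force: 40.3
```

Emit:
send_rows([
  [0,0,0,-0.5,1],
  [0,0,0,-0.8,1],
  [0,0,0,-0.9,1],
  [0,0,0,-0.9,1],
  [0,0,0,-0.9,1],
  [0,0,0,-0.9,1],
  [0,0,0,0,1],
])

```text
time: 11.93
ee_pos: [465.3, -110.0, 130.3]
tcp_rot: [0.0, 0.784, 0.621, 0.0]
ft_force: [-4.2, 5.1, 9.0]
opening: 17.3
grasp_force: 39.9
```

Emit:
send_rows([
  [0,0,0,-0.95,1],
  [0,0,0,-0.95,1],
  [0,0,0,-0.95,1],
  [0,0,0,-0.95,1],
  [0,0,0,-0.95,1],
  [0,0,0,-0.95,1],
  [0,0,0,-0.95,1],
  [0,0,0,-0.95,1],
  [0,0,0,-0.95,1],
  [0,0,0,-0.95,1],
  [0,0,0,-0.95,1],
])

```text
time: 12.85
ee_pos: [466.2, -109.8, 130.3]
tcp_rot: [0.001, 0.43, 0.903, 0.001]
ft_force: [2.0, 7.9, 3.6]
opening: 17.3
grasp_force: 39.5
```

Emit:
send_rows([
  [0,0,0,-0.9,1],
  [0,0,0,-0.9,1],
  [0,0,0,-0.7,1],
  [0,0,0,-0.5,1],
  [0,0,0,-0.2,1],
  [0,0,0,0,1],
  [0,0,0,0,1],
  [0,0,0,0,1],
])

```text
time: 13.52
ee_pos: [466.4, -109.6, 130.3]
tcp_rot: [0.001, 0.302, 0.953, 0.001]
ft_force: [4.8, 9.5, 3.2]
opening: 17.4
grasp_force: 39.5
```

Run:
```python
from h import *
show()
for c in ["scene","side","wrist"]:
    get_image(c)
    for n in ["pointer","green_mark","pawl_bar"]: print(c,n,[(np.round(y['centre'],1),round(y['conf'],2)) for y in place_of(c,n)[:2]])
print(pose()[2]['joints'])
```

```text
t 13.52 tcp [ 466.4 -109.6  130.3] yaw_y 54.8 z [ 0.003  0.002 -1.   ] open 17.4 F [4.8 9.5 3.2] g 39.5
scene pointer [(array([397.5, -67. , 104.3]), 0.79), (array([ 444.1, -305.5,   60.9]), 0.74)]
scene green_mark [(array([381.5, -71. , 114.1]), 0.75)]
scene pawl_bar [(array([610. , -51.9, 163.7]), 0.68)]
side pointer [(array([393.4, -65.2, 108. ]), 0.65)]
side green_mark [(array([378.8, -72.8, 110.8]), 0.97)]
side pawl_bar [(array([605.4, -57. , 162.8]), 0.77)]
wrist pointer [(array([399.1, -61.7, 109.5]), 0.61)]
wrist green_mark [(array([376.9, -72. , 116.4]), 0.78)]
wrist pawl_bar []
[-0.4027538   0.24050308 -0.36643964  0.96154191  0.00285787  0.21141515]
```

Emit:
send_rows([
  [0,0,0,0,-0.2],
  [0,0,0,0,-0.2],
  [0,0,0,0,-0.2],
  [0,0,-0.2,0,-0.2],
  [0,0,-0.6,0,-0.2],
  [0,0,-0.6,0,-0.2],
  [0,0,-0.6,0,-0.2],
  [0,0,-0.6,0,-0.2],
  [0,0,0,-0.9,-0.2],
  [0,0,0,-0.9,-0.2],
  [0,0,0,-0.9,-0.2],
], newtons=20)

```text
time: 15.03
ee_pos: [465.4, -110.6, 234.2]
tcp_rot: [0.001, 0.187, 0.982, -0.0]
ft_force: [0.9, -0.1, 0.6]
opening: 51.3
grasp_force: 0.0
```

Emit:
send_rows([
  [-0.525,0.52,0,0,-0.1],
  [-0.525,0.52,0,0,-0.1],
  [-0.525,0.52,0,0,-0.1],
  [-0.525,0.52,0,0,-0.1],
  [-0.525,0.52,0,0,-0.1],
  [0,0,0,0,-0.1],
  [0,0,0,0,-0.1],
])

```text
time: 15.62
ee_pos: [602.1, -52.2, 232.9]
tcp_rot: [-0.0, 0.188, 0.982, -0.0]
ft_force: [-0.3, 0.2, -0.2]
opening: 47.1
grasp_force: 0.0
```

Run:
```python
from h import *
show()
X,col,im=wcloud();cv2.imwrite('pics/w3.png',im)
b,g,r=col.T
m=(r>70)&(g<0.45*r)&(b<0.45*r)&(abs(X[:,0]-600)<60)&(abs(X[:,1]+60)<60)&(X[:,2]>110)&(X[:,2]<200)
P=X[m];c,w,a=axis(P);t=(P-c)@w;print(len(P),c.round(1),a,(c+w*t.min()).round(1),(c+w*t.max()).round(1))
m=(r>120)&(g>0.25*r)&(g<0.6*r)&(b<0.35*r)&(np.hypot(X[:,0]-465,X[:,1]+110)<70)&(X[:,2]>145)&(X[:,2]<170)
P=X[m];print(len(P),cv2.minAreaRect(P[:,:2].astype(np.float32)),axis(P)[2])
togo([602,-51,151])
```

```text
t 15.62 tcp [602.1 -52.2 232.9] yaw_y 68.3 z [-0.001  0.    -1.   ] open 47.1 F [-0.3  0.2 -0.2] g 0.0
954 [601.8 -51.8 167.4] -23.013698102040845 [578.1 -41.7 167.5] [626.7 -62.3 167.3]
2050 ((465.1800537109375, -109.11614227294922), (17.987131118774414, 91.647216796875), 54.96244430541992) -34.8804128342656
units [-0.    0.04  2.06]
```

View pics/w3.png

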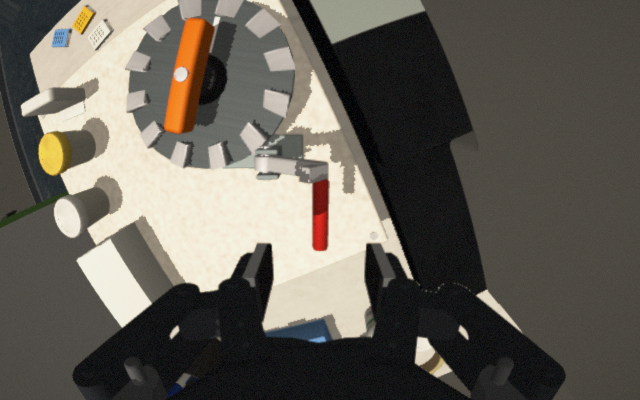

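Emit:
send_rows([
  [0,0.03,0.5,0,-0.1],
  [0,0,0.5,0,-0.1],
  [0,0,0.5,0,-0.1],
  [0,0,0.45,0,-0.1],
  [0,0,0.1,0,-0.1],
  [0,0,0,0,1],
  [0,0,0,0,1],
  [0,0,0,0,1],
  [0,0,0,0,1],
  [0,0,0,0,1],
  [0,0,0,0,1],
  [0,0,0,0,1],
])

```text
time: 16.67
ee_pos: [602.5, -51.3, 152.4]
tcp_rot: [0.001, 0.189, 0.982, 0.0]
ft_force: [0.6, 5.0, 7.2]
opening: 10.9
grasp_force: 20.8
```

Emit:
send_rows([
  [0,-0.09,-0.105,0,1],
  [0,-0.096,-0.099,0,1],
  [0,-0.108,-0.085,0,1],
  [0,-0.113,-0.076,0,1],
  [0,-0.122,-0.063,0,1],
  [0,-0.128,-0.051,0,1],
  [0,-0.132,-0.038,0,1],
  [0,-0.135,-0.025,0,1],
  [0,-0.138,-0.01,0,1],
  [0,-0.137,0.003,0,1],
  [0,0,0,0,1],
])

```text
time: 17.58
ee_pos: [584.3, -96.9, 174.2]
tcp_rot: [0.001, 0.189, 0.982, -0.0]
ft_force: [-0.6, 1.6, 7.4]
opening: 11.1
grasp_force: 20.8
```

Emit:
send_rows([
  [0,-0.136,0.015,0,1],
  [0,-0.134,0.03,0,1],
  [0,-0.13,0.044,0,1],
  [0,-0.127,0.056,0,1],
  [0,-0.119,0.069,0,1],
  [0,-0.112,0.08,0,1],
  [0,-0.103,0.091,0,1],
  [0,-0.094,0.1,0,1],
  [0,-0.083,0.11,0,1],
  [0,-0.072,0.117,0,1],
  [0,0,0,0,1],
])

```text
time: 18.5
ee_pos: [567.3, -137.9, 143.6]
tcp_rot: [-0.0, 0.189, 0.982, -0.0]
ft_force: [2.5, -1.3, 1.3]
opening: 10.7
grasp_force: 20.2
```

Emit:
send_rows([
  [0,-0.06,0.123,0,1],
  [0,-0.046,0.129,0,1],
  [0,0,0,0,1],
  [0,0,0,0,0],
  [0,0,0,0,0],
  [0,0,0,0,0],
  [0,0,0,0,0],
])

```text
time: 19.08
ee_pos: [565.9, -141.2, 134.5]
tcp_rot: [-0.0, 0.189, 0.982, -0.0]
ft_force: [-0.4, 0.1, -0.2]
opening: 42.6
grasp_force: 0.0
```

Emit:
send_rows([
  [0,0,-0.5,0,-0.1],
  [0,0,-0.5,0,-0.1],
  [0,0,-0.5,0,-0.1],
  [0,0,-0.5,0,-0.1],
  [0,0,-0.3,0,-0.1],
  [0,0,0,0,-0.1],
])

```text
time: 19.58
ee_pos: [566.8, -141.6, 229.0]
tcp_rot: [0.002, 0.189, 0.982, -0.0]
ft_force: [1.0, -0.3, 0.5]
opening: 46.8
grasp_force: 0.0
```

Run:
```python
from h import *
show()
X,col,im=wcloud();cv2.imwrite('pics/w4.png',im)
b,g,r=col.T
m=(r>70)&(g<0.45*r)&(b<0.45*r)&(abs(X[:,0]-570)<60)&(abs(X[:,1]+140)<50)&(X[:,2]>110)&(X[:,2]<200)
P=X[m];print(len(P))
if len(P)>4:
  c,w,a=axis(P);print(c.round(1),a)
m=(r>120)&(g>0.25*r)&(g<0.6*r)&(b<0.35*r)&(np.hypot(X[:,0]-465,X[:,1]+110)<70)&(X[:,2]>145)&(X[:,2]<170)
P=X[m];print(len(P),cv2.minAreaRect(P[:,:2].astype(np.float32)),axis(P)[2])
togo([465,-110,234])
```

```text
t 19.58 tcp [ 566.8 -141.6  229. ] yaw_y 68.3 z [ 0.003 -0.001 -1.   ] open 46.8 F [ 1.  -0.3  0.5] g 0.0
784
[ 564.5 -143.5  135.9] -22.76865653176013
2757 ((465.1028137207031, -109.544189453125), (17.507524490356445, 91.07601928710938), 55.12586975097656) -34.9238209773737
units [ 2.65 -0.21 -0.17]
```

View pics/w4.png

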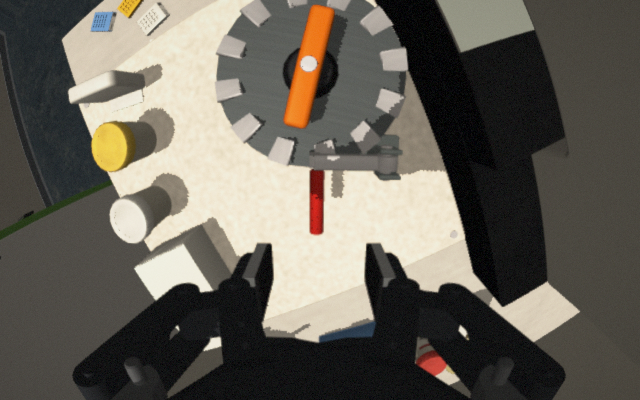

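Emit:
send_rows([
  [0.53,-0.04,0,0,-0.2],
  [0.53,-0.04,0,0,-0.2],
  [0.53,-0.04,0,0,-0.2],
  [0.53,-0.04,0,0,-0.2],
  [0.53,-0.04,0,0,-0.2],
  [0,0,0,0.9,-0.2],
  [0,0,0,0.9,-0.2],
  [0,0,0,0.85,-0.2],
  [0,0,0,0,-0.2],
  [0,0,0,0,-0.2],
])

```text
time: 20.47
ee_pos: [464.2, -109.3, 225.7]
tcp_rot: [-0.001, 0.3, 0.954, 0.0]
ft_force: [0.5, 0.1, 0.5]
opening: 51.4
grasp_force: 0.0
```

Run:
```python
from h import *
show();togo([465,-110,130]);print(state()['wrist_torque'])
```

```text
t 20.47 tcp [ 464.2 -109.3  225.7] yaw_y 55.1 z [-0.001  0.    -1.   ] open 51.4 F [0.5 0.1 0.5] g 0.0
units [-0.03 -0.    2.39]
[ 0.01744266 -0.06858047 -0.00518418]
```

Emit:
send_rows([
  [-0.03,0,0.6,0,-0.2],
  [0,0,0.6,0,-0.2],
  [0,0,0.6,0,-0.2],
  [0,0,0.45,0,-0.2],
  [0,0,0.14,0,-0.2],
  [0,0,0,0,1],
  [0,0,0,0,1],
  [0,0,0,0,1],
  [0,0,0,0,1],
  [0,0,0,0,1],
  [0,0,0,0,1],
], newtons=40)

```text
time: 21.38
ee_pos: [466.6, -109.7, 132.0]
tcp_rot: [0.001, 0.3, 0.954, 0.001]
ft_force: [3.4, 6.1, -1.3]
opening: 17.2
grasp_force: 41.0
```

Emit:
send_rows([
  [0,0,0,-0.4,1],
  [0,0,0,-0.4,1],
  [0,0,0,-0.4,1],
  [0,0,0,-0.4,1],
  [0,0,0,-0.2,1],
  [0,0,0,0,1],
])

```text
time: 21.88
ee_pos: [466.7, -109.5, 132.1]
tcp_rot: [0.001, 0.224, 0.975, 0.001]
ft_force: [5.6, 8.8, -1.0]
opening: 16.9
grasp_force: 41.0
```

Run:
```python
from h import *
show();print(state()['wrist_torque'])
```

```text
t 21.88 tcp [ 466.7 -109.5  132.1] yaw_y 64.1 z [ 0.003  0.001 -1.   ] open 16.9 F [ 5.6  8.8 -1. ] g 41.0
[ 1.34831247 -0.7136841   0.0615687 ]
```

Emit:
send_rows([
  [0,0,0,-0.25,1],
  [0,0,0,-0.25,1],
  [0,0,0,-0.2,1],
  [0,0,0,0,1],
])

```text
time: 22.22
ee_pos: [466.7, -109.4, 132.1]
tcp_rot: [0.001, 0.194, 0.981, 0.001]
ft_force: [4.2, 9.1, -1.4]
opening: 17.2
grasp_force: 41.0
```

Run:
```python
from h import *
show();print(state()['wrist_torque'])
```

```text
t 22.22 tcp [ 466.7 -109.4  132.1] yaw_y 67.6 z [ 0.003  0.001 -1.   ] open 17.2 F [ 4.2  9.1 -1.4] g 41.0
[ 1.45875395 -0.82398755  0.03311489]
```

Emit:
send_rows([
  [0,0,0,-0.2,1],
  [0,0,0,-0.2,1],
  [0,0,0,0,1],
  [0,0,0,0,1],
])

```text
time: 22.55
ee_pos: [466.7, -109.5, 132.1]
tcp_rot: [0.001, 0.178, 0.984, 0.001]
ft_force: [3.9, 9.0, -0.5]
opening: 17.2
grasp_force: 45.5
```

Run:
```python
from h import *
show();print(state()['wrist_torque'])
```

```text
t 22.55 tcp [ 466.7 -109.5  132.1] yaw_y 69.5 z [ 0.003  0.002 -1.   ] open 17.2 F [ 3.9  9.  -0.5] g 45.5
[ 1.54178694 -0.88899768 -1.09305814]
```

Emit:
send_rows([
  [0,0,0,0,-0.2],
  [0,0,0,0,-0.2],
  [0,0,0,0,-0.2],
  [0,0,0,0,-0.2],
  [0,0,-0.3,0,-0.2],
  [0,0,-0.6,0,-0.2],
  [0,0,-0.6,0,-0.2],
  [0,0,-0.6,0,-0.2],
  [0,0,-0.6,0,-0.2],
  [0,0,0,0,-0.2],
  [0,0,0,0,-0.2],
])

```text
time: 23.47
ee_pos: [466.1, -110.4, 239.8]
tcp_rot: [0.001, 0.178, 0.984, -0.0]
ft_force: [-0.5, -0.1, -0.1]
opening: 51.4
grasp_force: 0.0
```

Run:
```python
from h import *
show()
X,col,im=wcloud();cv2.imwrite('pics/w5.png',im)
b,g,r=col.T
m=(r>70)&(g<0.45*r)&(b<0.45*r)&(abs(X[:,0]-570)<60)&(abs(X[:,1]+140)<50)&(X[:,2]>110)&(X[:,2]<200)
P=X[m];print(len(P))
if len(P)>4:
  c,w,a=axis(P);print(c.round(1),a)
m=(r>120)&(g>0.25*r)&(g<0.6*r)&(b<0.35*r)&(np.hypot(X[:,0]-465,X[:,1]+110)<70)&(X[:,2]>145)&(X[:,2]<170)
P=X[m];print(len(P),cv2.minAreaRect(P[:,:2].astype(np.float32)),axis(P)[2])
for c in ["wrist","scene","side"]:
    if c!="wrist": cv2.imwrite(f'pics/{c}5.png',get_image(c)[0]);Q=red(c);print('red',Q.mean(0).round(1),len(Q))
    for n in ["pointer","green_mark","pawl_bar"]: print(c,n,[(np.round(y['centre'],1),round(y['conf'],2)) for y in place_of(c,n)[:2]])
```

```text
t 23.47 tcp [ 466.1 -110.4  239.8] yaw_y 69.5 z [ 0.002 -0.001 -1.   ] open 51.4 F [-0.5 -0.1 -0.1] g 0.0
443
[ 563.  -143.3  134.4] -21.996677122768734
2138 ((464.5389404296875, -109.28511047363281), (17.64864158630371, 90.12590789794922), 67.8385238647461) -22.39226722006007
wrist pointer [(array([390.3, -81.1, 107. ]), 0.72)]
wrist green_mark [(array([375.6, -70. , 116. ]), 0.63)]
wrist pawl_bar [(array([ 567.6, -140.2,  132.6]), 0.89)]
red [ 562.5 -147.3  133.1] 85
scene pointer [(array([387.6, -78.2, 109.2]), 0.81)]
scene green_mark [(array([383.2, -71.3, 117.3]), 0.63)]
scene pawl_bar [(array([ 570.7, -145.2,  130.5]), 0.65)]
red [ 562.5 -147.1  133.1] 198
side pointer [(array([387.6, -79.6, 105. ]), 0.79)]
side green_mark [(array([380.6, -74.4, 115.3]), 0.59), (array([388.5, -79.5, 106.9]), 0.43)]
side pawl_bar [(array([ 567.7, -147.2,  130.8]), 0.72)]
```

View pics/w5.png

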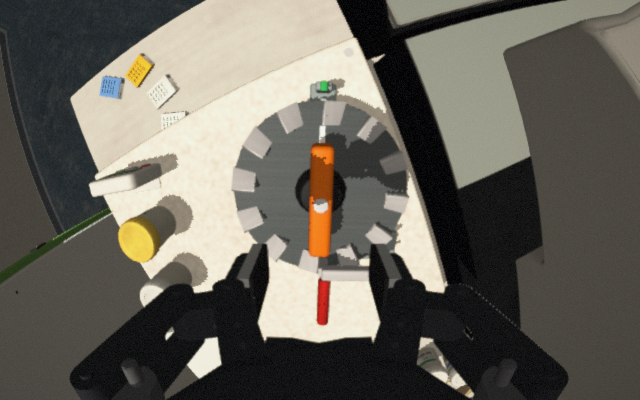

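```bash
python3 -c "from cell import sign_off;print(sign_off())"
```

```text
the job is handed in; nothing more can be done
None
```

The reel is turned back and locked: in the last pictures the pawl is fully down and the pointer is at the green mark, the reel stopped firmly against the pawl when I drew it back, and the job is handed in with the arm clear (no verdict was returned).

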